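Swap the wrong heel block in a shoe order tray

TASK

The white order tray should hold three black heel blocks, but one of them is tan: take the tan one out and put it in the red reject bin. Then fill its empty pocket with the black block of the same height from the wooden stock tray, standing flat and lined up with its neighbours (end for end does not matter), and leave the two good blocks where they are.

Things in the scene. Friction and masses are not known exactly. Their poses are not given: they have to be found in the camera images.
- reject_bin: Red open-topped reject bin, fixed to the bench: outside 150 mm (its x) by 180 mm (its y), 45 mm high, walls and floor 4 mm. Origin: centre of its underside.
- kit_tray: White order tray, fixed: 78 mm (its x) by 252 mm (its y), floor 4 mm thick, rim and two ribs 9 mm high over the bench. Three pockets in a row along its y, centred at y = -80, 0, +80 mm, each 70 (x) by at least 76 (y) mm inside, each holding one heel block whose y lies about along the tray's y. Origin: centre of underside.
- wrong_heel: D-shaped heel block: 46 mm wide along its x (flat parallel sides), 52 mm long along y (flat end -y, round end +y), 40 mm high, 40 to 85 g. Origin: centre of underside. This one is TAN, the wrong one; it stands in one of the three pockets of the white tray, differing from start to start.
- spare_heel: D-shaped heel block: 46 mm wide along its x (flat parallel sides), 52 mm long along y (flat end -y, round end +y), 40 mm high, 40 to 85 g. Origin: centre of underside. BLACK, the right replacement. Stands in the fixed wooden stock tray (78 x 252 mm, floor 4 mm, rim top 9 mm, no ribs), turned up to 15 degrees in it, with two others about 80 mm away: an oxblood-red one and a black one that is too tall (72 mm).
- heel_left: D-shaped heel block: 46 mm wide along its x (flat parallel sides), 52 mm long along y (flat end -y, round end +y), 40 mm high, 40 to 85 g. Origin: centre of underside. A good BLACK one in a pocket of the white tray: leave it there.
- heel_right: D-shaped heel block: 46 mm wide along its x (flat parallel sides), 52 mm long along y (flat end -y, round end +y), 40 mm high, 40 to 85 g. Origin: centre of underside. The other good BLACK one in a pocket of the white tray: leave it there.
Things that resemble listed ones, but are neither listed nor needed, are in the scene too. Leave any blue look-alike of the spare_heel alone.

How it is judged:
At the end, for the whole second after the job is handed in: Black 40 mm spare stands on a white-tray pocket floor: within 15 mm (tray x) and 18 mm (y) of the pocket centre, height 3.5 mm, tilt 5 deg, yaw 15 deg either way round. Tan block inside the red bin, any way up, origin under 50 mm. Both at rest; good blocks within 20 mm of their start (x of spare_heel in the frame of kit_tray between -0.015 and 0.015 m and (y of spare_heel in the frame of kit_tray between -0.098 and -0.062 m or y of spare_heel in the frame of kit_tray between -0.018 and 0.018 m or y of spare_heel in the frame of kit_tray between 0.062 and 0.098 m) and z of spare_heel in the frame of kit_tray between 0.0005 and 0.0075 m and angle between spare_heel's own z axis and vertical below 0.1 rad and angle between the x axis of spare_heel and the x axis of kit_tray, either way round below 0.262 rad and x of wrong_heel in the frame of reject_bin between -0.071 and 0.071 m and y of wrong_heel in the frame of reject_bin between -0.086 and 0.086 m and z of wrong_heel in the frame of reject_bin below 0.05 m and linear speed of each of spare_heel, wrong_heel below 0.02 m/s and distance of each of heel_left, heel_right from where it was at the start of the episode below 0.02 m); the robot touches nothing.
It fails at once if a good block in the white tray is pushed, lifted or tipped (over 20 mm or over 25 degrees) (distance of any of heel_left, heel_right from where it was at the start of the episode above 0.02 m or angle between any of heel_left, heel_right's own z axis and vertical above 0.44 rad).
It also fails if it takes over 64 s, if anything falls off the work surface, if the arm or the gripper's body presses on something with over 40 N, if the wrist force passes 120 N, or if a joint passes its speed limit or range.

ROBOT

A 6-joint arm with a two-finger parallel gripper is mounted at the origin on the work surface. World frame = base frame: x ahead of the robot, y to its left, z up, the work surface at z = 0. Lengths are in m, angles in rad, forces in N, time in s.
With the tool pointing down it reaches from about 0.275 to 0.875 m from the base axis. Payload 12.5 kg.
Tool frame: the origin (TCP) lies on the centre line of the jaws, within the pads' length; the fingertips stand r.finger_overhang ahead of it and the grasp point (between the pads) lies 3 mm ahead of it (r.finger_overhang is the distance from the TCP to the fingertips, in m); z points along the fingers, y is the line along which they close (so a half turn about z gives the same grasp; the last joint's range is limited). The gripper opens to 85 mm and grips with 20 to 120 N. Pads are 22 mm wide; open, the fingers measure 114 mm over their backs; the gripper's body (76 mm by 85 mm) begins 54 mm behind the grasp point. The pads swing forward as they close: fully open they stand 13 mm farther back than shut.
Start: joints at [-1.369, 0.351, 1.652, -0, 1.139, -0.085], TCP at [0.156, -0.528, 0.253] pointing down, gripper open.
Joint ranges: [-2.75, 2.75], [-0.79, 2.1], [0.01, 2.65], [-1.57, 4.71], [0.07, 3.14], [-2.87, 2.87]. Speed limits (rad/s): [2.22, 2.22, 2.79, 3.14, 3.14, 3.14].

INTERFACE

Orientations are given as a unit quaternion [x, y, z, w].
In Python, from cell import r, optics gives the robot as it stands. The module is installed in compiled form; this text tells all that it offers. Calls block until the motion is done:
- r.move_to(position, orientation): joint-space move of the TCP to a pose.
- r.move_linear(position, rot=None, vel=0.15): straight line of the TCP; rot=None keeps the orientation; vel is the mean speed in m/s.
- r.set_joints(angles): joint-space move.
- r.set_gripper(opening, squeeze=None): opening from 0.0 (shut) to 1.0 (fully open); squeeze is the grip in N (None keeps the last); returns when the fingers have stopped.
- r.sleep(seconds).
- r.inverse_kinematics(position, orientation): joint angles nearest the present ones, or None.
- optics.get_image(name): name is "scene" or "side" or "wrist"; returns a dict with "pixels" (384x512x3 uint8, red, green, blue), "depth" (384x512 float32, m along the optical axis (not along the pixel's ray), 0 where there is no reading), "fx", "fy", "cx", "cy" (pixels), "camera_from_world" (4x4, takes a point from world to camera coordinates); the wrist camera has in their place "mount" (4x4, takes a point from camera to tool coordinates, whose origin is the TCP and whose axes are the flange's). Camera axes: x right, y down, z forward; pixel columns grow to the right and rows downward; lengths in m; the calibration is good to about 2 mm. A picture is of the moment at which its call begins: read the wrist's pose just before it.
A pose or a line that the arm cannot do raises r.PlanningError and nothing moves.
- r.hand_in(): hands the job in; it is judged then, once.
Readings, each from a call of its own:
- r.current_t(): time.
- r.current_q(): joint angles.
- r.current_qvel(): joint speeds.
- r.current_effort(): joint torques, N m.
- r.current_tool_pos(): TCP position.
- r.current_ee_rot(): TCP orientation.
- r.current_contact_force(): force on the tool from outside, world axes, zero at the start.
- r.current_torque(): the same for the moment, N m.
- r.current_opening(): opening from 0.0 (shut) to 1.0 (fully open).
- r.current_finger_force(): force on a finger pad.
Only numpy, scipy, OpenCV 4.12 (cv2) and the standard library are available. Lean on these libraries where they do the work, as an engineer would, in place of code of your own. Each camera call takes 0.05 s, during which the arm holds its last target. There are 200 camera calls.

## Working session

There is one attempt and no reset: what is moved stays moved. The work goes in short steps, each a Python script; the robot and the scene stay as the last script left them, time stands still between calls to the robot, and variables do not carry over. Pictures are saved under pics/ and viewed, at most 10 in all, crops included, and the job is handed in when it is done.

```bash
mkdir -p pics
cat > h.py <<'E'
import numpy as np, cv2
from cell import r, optics
def grab(n):
    d=optics.get_image(n); np.savez(f'{n}.npz',**{k:np.asarray(v) for k,v in d.items()}); return d
def world(d):
    v,u=np.mgrid[:384,:512]; z=d['depth']
    p=np.stack([(u-d['cx'])/d['fx']*z,(v-d['cy'])/d['fy']*z,z,np.ones_like(z)],-1)
    return (p@np.linalg.inv(d['camera_from_world']).T)[...,:3]
E
python3 - <<'E'
from h import *
a=grab('scene');b=grab('side')
cv2.imwrite('pics/a.png',a['pixels'][...,::-1]); cv2.imwrite('pics/b.png',b['pixels'][...,::-1])
print(r.current_t(),r.finger_overhang,r.current_ee_rot(),a['camera_from_world'],b['camera_from_world'])
E
```

```text
0.1 0.022 [ 9.89732892e-01  1.42928461e-01 -3.85146817e-05 -5.05680952e-04] [[ 0.80305195  0.59567871 -0.01656604 -0.51667247]
 [ 0.32620335 -0.46268906 -0.82432409 -0.16028879]
 [-0.49869724  0.65657117 -0.56587575  1.04042309]
 [ 0.          0.          0.          1.        ]] [[ 0.77359958 -0.63337262 -0.0195656  -0.44046774]
 [-0.49622643 -0.58630961 -0.64031272  0.3712386 ]
 [ 0.39408505  0.50505462 -0.7678651   0.64359743]
 [ 0.          0.          0.          1.        ]]
```

View pics/a.png

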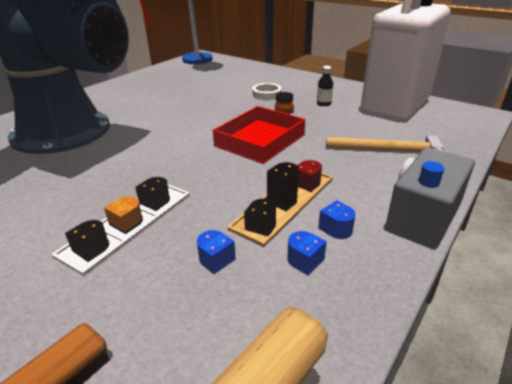

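View pics/b.png

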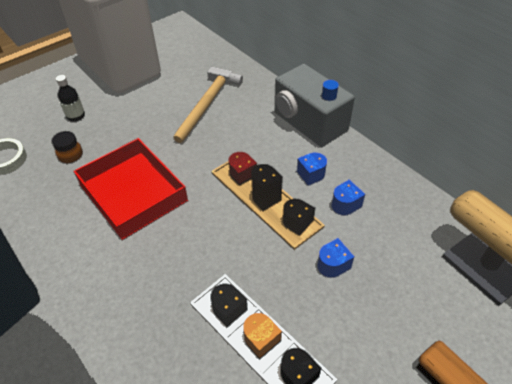

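Scene view: the tan block is in the middle pocket (123,213). The spare is the near block in the wooden tray (260,215), with the tall black one at (284,185) and the red one at (309,175). The bin is at (260,133). Next I measure poses from depth.

```bash
cat > m.py <<'E'
from h import *
P=[];C=[];S=[]
for i,n in enumerate(['scene','side']):
    d=dict(np.load(n+'.npz')); w=world(d); ok=d['depth']>0
    P.append(w[ok]);C.append(d['pixels'][ok].astype(int));S.append(np.full(ok.sum(),i))
P=np.concatenate(P);C=np.concatenate(C);S=np.concatenate(S)
R=(P[:,0]>.0)&(P[:,0]<.9)&(abs(P[:,1])<.7)
hsv=cv2.cvtColor(C[None].astype(np.uint8),cv2.COLOR_RGB2HSV)[0].astype(int)
def comps(m,name,mn=40):
    # rasterise at 2 mm, connected comps
    q=((P[m,:2]+[0,.7])/.002).astype(int); g=np.zeros((460,710),np.uint8); g[q[:,0],q[:,1]]=1
    g=cv2.morphologyEx(g,cv2.MORPH_CLOSE,np.ones((5,5)))
    n,l=cv2.connectedComponents(g)
    L=l[q[:,0],q[:,1]]
    for k in range(1,n):
        p=P[m][L==k]; s=S[m][L==k]
        if len(p)<mn: continue
        (cx,cy),(a,b),th=cv2.minAreaRect(p[:,:2].astype(np.float32))
        print(name,len(p),np.bincount(s,minlength=2),'c',round(cx,4),round(cy,4),'sz',round(a,3),round(b,3),'th',round(th,1),'z',np.percentile(p[:,2],[5,50,95]).round(4),C[m][L==k].mean(0).astype(int))
comps(R&(P[:,2]>.0415)&(P[:,2]<.048)&(hsv[:,2]<90),'dark')
comps(R&(P[:,2]>.0415)&(P[:,2]<.048)&(hsv[:,0]<22)&(hsv[:,0]>8)&(hsv[:,1]>120),'tan')
comps(R&(P[:,2]>.066)&(P[:,2]<.08)&(hsv[:,2]<90),'tall')
comps(R&(P[:,2]<.014)&(hsv[:,2]>195)&(hsv[:,1]<40),'white')
comps(R&(P[:,2]<.014)&(P[:,2]>.006)&(hsv[:,0]<25)&(hsv[:,1]>90)&(hsv[:,2]>100),'wood')
comps(R&(P[:,2]<.06)&(C[:,0]>80)&(C[:,1]<40)&(C[:,2]<40),'red')
E
python3 m.py
```

```text
dark 101 [101   0] c 0.0329 -0.0711 sz 0.092 0.022 th 38.7 z [0.0417 0.0444 0.0475] [30 33 39]
dark 110 [110   0] c 0.0814 0.0088 sz 0.098 0.018 th 82.4 z [0.042  0.0447 0.0474] [31 35 41]
dark 151 [ 44 107] c 0.4183 0.437 sz 0.05 0.053 th 63.0 z [0.0421 0.0464 0.0479] [34 32 33]
dark 964 [330 634] c 0.4575 -0.0713 sz 0.052 0.052 th 3.6 z [0.0418 0.043  0.0446] [45 43 41]
dark 1331 [519 812] c 0.4723 -0.2248 sz 0.051 0.052 th 0.6 z [0.0418 0.043  0.0446] [37 36 35]
dark 160 [93 67] c 0.6588 0.0615 sz 0.052 0.037 th 3.3 z [0.0419 0.0447 0.0478] [31 27 25]
dark 846 [439 407] c 0.6671 -0.0122 sz 0.051 0.053 th 11.0 z [0.0418 0.0432 0.0448] [38 34 32]
dark 248 [104 144] c 0.8431 0.1524 sz 0.049 0.147 th 29.1 z [0.0419 0.0447 0.0476] [55 55 56]
dark 49 [ 0 49] c 0.8474 -0.3021 sz 0.011 0.03 th 12.2 z [0.0419 0.0449 0.0477] [38 36 35]
tan 1194 [426 768] c 0.4657 -0.1464 sz 0.05 0.052 th 1.2 z [0.0418 0.043  0.0446] [217 144  63]
tall 452 [452   0] c 0.0636 -0.0343 sz 0.171 0.058 th 59.9 z [0.0668 0.073  0.0794] [30 33 39]
tall 214 [ 75 139] c 0.4842 0.544 sz 0.028 0.046 th 85.6 z [0.0669 0
[... 286 characters left out ...]
67 0.0797] [74 63 48]
tall 469 [236 233] c 0.8526 0.1301 sz 0.048 0.103 th 33.4 z [0.0668 0.0732 0.0792] [53 53 53]
white 4012 [1404 2608] c 0.4572 -0.1411 sz 0.097 0.265 th 4.2 z [0.0008 0.0035 0.0089] [233 233 233]
wood 192 [145  47] c 0.5103 0.2202 sz 0.231 0.117 th 50.9 z [0.0063 0.008  0.0126] [110  27  25]
wood 140 [110  30] c 0.426 0.3115 sz 0.168 0.083 th 46.1 z [0.0062 0.0086 0.0128] [131  23  20]
wood 848 [448 400] c 0.6598 0.0712 sz 0.083 0.255 th 0.5 z [0.0063 0.008  0.0097] [184 144  90]
red 9303 [3189 6114] c 0.4672 0.2562 sz 0.185 0.156 th 89.9 z [0.0015 0.0091 0.0427] [161  26  20]
red 357 [195 162] c 0.6645 0.1513 sz 0.051 0.048 th 84.6 z [0.0411 0.0431 0.0446] [128  31  31]
```

```bash
cat > f.py <<'E'
import io,contextlib
with contextlib.redirect_stdout(io.StringIO()):
    from m import *
from scipy.optimize import minimize
from scipy.spatial import cKDTree
t=np.linspace(0,np.pi,25)
D=np.r_[[[-.023,-.026],[.023,-.026]],np.c_[.023*np.cos(t),.003+.023*np.sin(t)]]
box=lambda a,b:np.array([[-a,-b],[a,-b],[a,b],[-a,b]])/2
def fit(p,poly,c0,yaws):
    poly=(poly*1e4).astype(np.float32)
    lo,hi=poly.min(0),poly.max(0)
    st=15 if hi[1]<500 else 40
    g=np.stack(np.meshgrid(np.arange(lo[0],hi[0],st),np.arange(lo[1],hi[1],st)),-1).reshape(-1,2)
    g=np.array([q for q in g if cv2.pointPolygonTest(poly,(float(q[0]),float(q[1])),False)>=0])
    def cost(v):
        c,s=np.cos(v[2]),np.sin(v[2]); l=((p-v[:2])@np.array([[c,-s],[s,c]])*1e4)
        o=np.array([-cv2.pointPolygonTest(poly,(float(a),float(b)),True) for a,b in l]).clip(0,60)
        d=cKDTree(l).query(g)[0].clip(0,80)
        return o.mean()+(d.clip(15)-15).mean()
    best=None
    for y in yaws:
        x0=np.r_[c0,np.radians(y)]
        m=minimize(cost,x0,method='Nelder-Mead',options=dict(initial_simplex=x0+np.vstack([np.zeros(3),np.diag([.004,.004,.1])]),maxiter=90))
        if best is None or m.fun<best.fun: best=m
    return best
if __name__=='__main__':
    rng=np.random.default_rng(0)
    for n,c,z in [('L',(.4575,-.0713),.044),('tan',(.4657,-.1464),.044),('R',(.4723,-.2248),.044),('spare',(.667,-.012),.044)]:
        for s in (0,1,2):
            m=(abs(P[:,2]-z)<.003)&(np.hypot(*(P[:,:2]-c).T)<.037)&((S==s)|(s==2)); p=P[m,:2]
            b=fit(p,D,c,[0,90,180,270]); print(n,s,len(p),b.x[:2].round(4),np.degrees(b.x[2]).round(1),round(b.fun,2))
    for n,c,m,a in [('kit',(.465,-.146),R&(P[:,2]<.013)&(P[:,2]>.0025)&(hsv[:,2]>150)&(hsv[:,1]<50),(78,252)),('bin',(.467,.256),R&(P[:,2]<.06)&(C[:,0]>80)&(C[:,1]<45)&(C[:,2]<45),(150,180))]:
        for s in (0,1,2):
            k=m&(abs(P[:,0]-c[0])<.12)&(abs(P[:,1]-c[1])<.16)&((S==s)|(s==2)); p=P[k,:2]; p=p[rng.permutation(len(p))[:1500]]
            b=fit(p,box(*a)/1000,c,[0,5] if n=='kit' else [0]); print(n,s,len(p),b.x[:2].round(4),np.degrees(b.x[2]).round(1),round(b.fun,2))
E
time python3 f.py
```

```text
L 0 366 [ 0.4591 -0.0709] 4.2 0.98
L 1 742 [ 0.4553 -0.0712] 3.1 0.12
L 2 1108 [ 0.4565 -0.0709] 3.9 0.72
tan 0 447 [ 0.4667 -0.1456] 2.1 0.46
tan 1 855 [ 0.4634 -0.1462] 2.1 0.03
tan 2 1302 [ 0.4651 -0.1458] 1.9 0.59
R 0 576 [ 0.4741 -0.2243] 0.3 0.31
R 1 945 [ 0.4713 -0.2239] -3.8 0.56
R 2 1521 [ 0.4724 -0.2242] 1.8 0.55
spare 0 471 [ 0.669  -0.0118] 11.5 0.27
spare 1 485 [ 0.665  -0.0116] 12.4 0.46
spare 2 956 [ 0.6667 -0.0116] 12.1 0.74
kit 0 1422 [ 0.47   -0.1466] 2.6 30.81
kit 1 1500 [ 0.4624 -0.1412] 5.3 32.79
kit 2 1500 [ 0.4635 -0.1463] 5.1 22.21
bin 0 1500 [0.4705 0.2557] 0.0 33.01
bin 1 1500 [0.4644 0.2558] -0.7 16.73
bin 2 1500 [0.4681 0.2559] -0.0 18.48
real	0m11.553s
user	0m11.658s
sys	0m0.155s
```

```bash
cat >> h.py <<'E'
from scipy.spatial.transform import Rotation as Ro
def down(pos,psi):
    """orientation pointing down, tool y along heading psi (rad), the half turn needing least joint travel"""
    q0=np.array(r.current_q()); best=None
    for k in (1,-1):
        a=(psi+k*np.pi/2)/2; o=[np.cos(a),np.sin(a),0.,0.]
        q=r.inverse_kinematics(list(pos),o)
        if q is not None:
            c=abs(np.array(q)-q0).max()
            if best is None or c<best[0]: best=(c,o)
    return best[1]
def goto(x,y,z,psi): 
    o=down((x,y,z),psi); r.move_to([x,y,z],o); return o
def wristworld(tp,tq,d):
    T=np.eye(4); T[:3,:3]=Ro.from_quat(tq).as_matrix(); T[:3,3]=tp
    d['camera_from_world']=np.linalg.inv(T@d['mount']); return d
def wrist(name):
    tp,tq=r.current_tool_pos(),r.current_ee_rot()
    d=wristworld(tp,tq,optics.get_image('wrist')); cv2.imwrite(f'pics/{name}.png',d['pixels'][...,::-1])
    np.savez(f'{name}.npz',**{k:np.asarray(v) for k,v in d.items()}); return d
E
cat > p.py <<'E'
from m import *
comps(R&(P[:,2]<.05)&(C[:,2]>110)&(C[:,0]<70),'blue')
E
python3 p.py | grep blue
python3 - <<'E'
from h import *
goto(.465,-.146,.27,np.radians(2)); print(r.current_t(),r.current_q())
d=wrist('w1'); w=world(d); print(d['mount'])
m=(d['depth']>0); hs=cv2.cvtColor(d['pixels'],cv2.COLOR_RGB2HSV).astype(int)
for n,k in [('white',(hs[...,2]>170)&(hs[...,1]<40)&(w[...,2]<.014)),('tan',(hs[...,0]<22)&(hs[...,0]>8)&(hs[...,1]>120)&(w[...,2]>.04))]:
    p=w[m&k][:,:2].astype(np.float32); print(n,len(p),cv2.minAreaRect(p))
E
```

```text
blue 1108 [548 560] c 0.6512 -0.1238 sz 0.046 0.056 th 82.0 z [0.037  0.039  0.0405] [ 43  96 211]
blue 978 [570 408] c 0.7686 -0.0425 sz 0.046 0.055 th 84.2 z [0.0371 0.0391 0.0406] [ 39  92 209]
blue 763 [419 344] c 0.7793 0.0581 sz 0.046 0.056 th 81.2 z [0.0372 0.0392 0.0407] [ 40  92 208]
1.8917 [-4.01076725e-01  2.18171047e-01  1.78814163e+00 -1.49563619e-04
  1.13531593e+00 -4.34527068e-01]
[[ 3.22255960e-04 -9.58125860e-01 -2.86347223e-01  7.28378535e-02]
 [ 9.99999861e-01  1.89262250e-04  4.92125809e-04  5.15797087e-04]
 [-4.17323744e-04 -2.86347342e-01  9.58125788e-01 -1.20412415e-01]
 [ 0.00000000e+00  0.00000000e+00  0.00000000e+00  1.00000000e+00]]
white 5616 ((0.45873522758483887, -0.22888696193695068), (0.6768358945846558, 0.4656788110733032), 4.855925559997559)
tan 2085 ((0.554904580116272, -0.09372192621231079), (0.3149486780166626, 0.18389010429382324), 30.319643020629883)
```

View pics/w1.png

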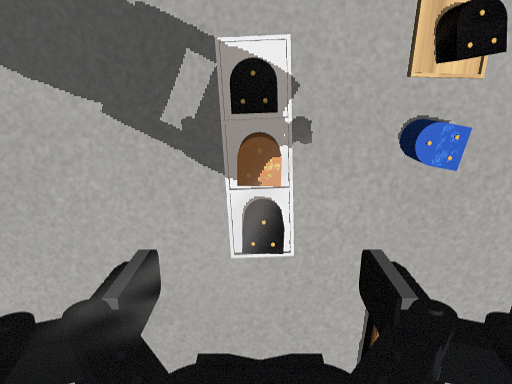

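The wrist view shows the tray with outer rim corners at about (218,38), (291,35), (232,258) and (293,255). The tan block is in the middle pocket, with its top at u 237–282, v 132–187. I intersect these corners with the rim plane as a check, then grasp.

Run:
```python
from h import *
d=dict(np.load('w1.npz')); T=np.linalg.inv(d['camera_from_world'])
def ray(u,v,z):
    k=T[:3,:3]@[(u-d['cx'])/d['fx'],(v-d['cy'])/d['fy'],1]; return (T[:3,3]+k*(z-T[2,3])/k[2])[:2]
c=np.array([ray(u,v,.009) for u,v in [(218,38),(291,35),(232,258),(293,255)]])
a=c[:2].mean(0)-c[2:].mean(0); print(c.round(4),'centre',c.mean(0).round(4),'len',np.hypot(*a),'yaw',np.degrees(np.arctan2(-a[0],a[1])))
print('tan',[ray(u,v,.044).round(4) for u,v in [(260,132),(260,187),(237,175),(282,175)]])
print('spare front', [ray(u,v,.044).round(4) for u,v in [(436,62),(506,52)]])
```

```text
[[ 0.4187 -0.0251]
 [ 0.4937 -0.0198]
 [ 0.4358 -0.2759]
 [ 0.5112 -0.2692]] centre [ 0.4649 -0.1475] len 0.2507099522678798 yaw 3.9639017183608103
tan [array([ 0.465 , -0.1155]), array([ 0.467 , -0.1731]), array([ 0.4425, -0.1609]), array([ 0.4896, -0.1593])]
spare front [array([ 0.6304, -0.0436]), array([ 0.6949, -0.0326])]
```

```bash
cat >> h.py <<'E'
def pick(x,y,psi,z=.035,zu=.16):
    goto(x,y,.10,psi); r.set_gripper(.8)
    r.move_linear([x,y,z],vel=.08); print('down',r.current_contact_force())
    r.set_gripper(0.,40); print('grip',r.current_opening(),r.current_finger_force(),r.current_tool_pos())
    r.move_linear([x,y,zu],vel=.15); print('up',r.current_opening(),r.current_finger_force(),r.current_t())
E
python3 - <<'E'
from h import *
pick(.4655,-.146,np.radians(2))
o=goto(.468,.256,.16,np.radians(0)); r.move_linear([.468,.256,.045],vel=.12)
r.set_gripper(.8); r.move_linear([.468,.256,.16],vel=.2)
print(r.current_t()); d=wrist('w2')
E
```

```text
down [0.12988282 0.22683669 0.84063227]
grip 0.5288375480930664 41.34395085275173 [ 0.4658029  -0.146097    0.03559993]
up 0.5285270320293561 40.91614030301571 5.2417
8.9167
```

View pics/w2.png

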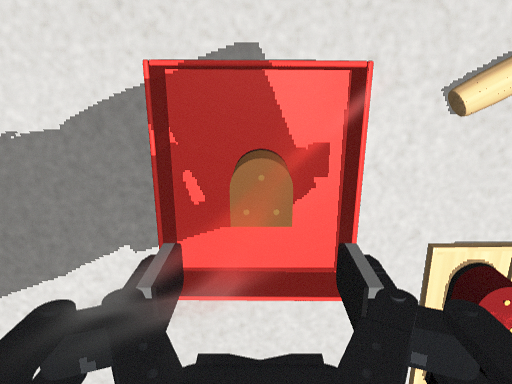

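The tan block stands in the bin at about (261,190). Next is the spare, using a high hover so the fingers clear the tall block.

```bash
sed -i 's/goto(x,y,.10,psi)/goto(x,y,.17,psi)/' h.py
python3 - <<'E'
from h import *
pick(.667,-.0117,np.radians(12),zu=.19)
goto(.465,-.147,.19,np.radians(4.5)); r.sleep(.2); print(r.current_t(),r.current_q(),r.current_tool_pos(),r.current_opening())
wrist('w3')
E
```

```text
down [ 0.49764225 -0.05219944 -0.24127688]
grip 0.5287597753638736 42.00100287795067 [ 0.66727596 -0.0117307   0.03546061]
up 0.5295318473338418 41.49730324745178 13.7833
14.9417 [-4.00343019e-01  3.21714412e-01  1.87139430e+00  9.99488234e-05
  9.48496028e-01 -4.80055411e-01] [ 0.46577498 -0.14660086  0.18982841] 0.531298317835752
```

View pics/w3.png

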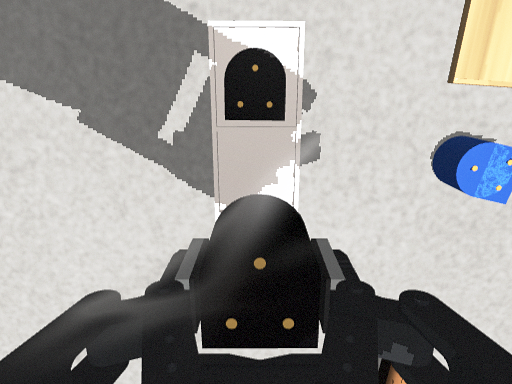

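The spare is held square between the pads (top at u 203–318), and the middle pocket is free above it. Placing it now.

Run:
```python
from h import *
x,y=.465,-.147
r.move_linear([x,y,.06],vel=.12); r.move_linear([x,y,.0365],vel=.03)
print(r.current_tool_pos(),r.current_contact_force())
r.set_gripper(.75); r.sleep(.2); r.move_linear([x,y,.12],vel=.08); r.move_linear([x,y,.27],vel=.2); r.sleep(.3)
print(r.current_t(),r.current_contact_force())
d=wrist('w4'); T=np.linalg.inv(d['camera_from_world'])
w=world(d); m=(d['depth']>0)&(abs(w[...,2]-.044)<.004)&(np.hypot(w[...,0]-.465,w[...,1]+.147)<.037)
print(m.sum(),cv2.minAreaRect(w[m][:,:2].astype(np.float32)),np.percentile(w[m][:,2],[2,50,98]))
```

```text
[ 0.46507246 -0.14702507  0.03659306] [ 0.21743469 -0.7842626  -0.99246356]
20.075 [0.11794509 0.35209821 0.23304867]
2004 ((0.4658525586128235, -0.146454319357872), (0.045941002666950226, 0.05187791958451271), 4.500829696655273) [0.04202551 0.0436106  0.04511901]
```

View pics/w4.png

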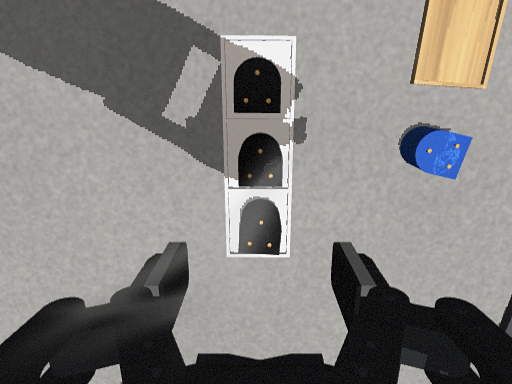

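The spare stands flat in the middle pocket at about (260,160). It measures (0.466, -0.146) with a yaw of 4.5°, lined up with its neighbours, and the top is level at 0.0436 m. The good blocks have not moved.

```bash
python3 -c "
from cell import r
print(r.hand_in(), r.current_t())"
```

```text
the job is handed in; nothing more can be done
the job is handed in; nothing more can be done
```

The job is handed in: the tan block is in the red bin, the black 40 mm spare stands flat and lined up in the middle pocket, and the two good blocks look unmoved in the last picture; the hand-in gave no verdict.

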